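Hang up the measuring cup and bring the spice jar to the front

TASK

Get the seasoning corner ready: first hang the steel measuring cup by its handle on the hook of the stand and let go of it. Then take the tall spice jar with the black lid, which stands on the carousel, by its lid and, without lifting it out of its ring, swing the turntable round until that jar stands at the front, in line with the pointer tab on the carousel's foot. Finish still gripping the jar there, so that the turntable is held still; leave everything else as it stands.

Things in the scene. Friction and masses are not known exactly. Their poses are not given: they have to be found in the camera images.
- cup: Loose upright steel measuring cup, about 0.12 kg, 60 mm outer diameter (62 at the rim), 85 mm high, wall 3 mm. Origin: centre of its underside, z up its axis, +y towards the handle: a D-shaped loop of 7 mm round bar in the cup's y-z plane, reaching y = 70 mm.
- cup_loop (a point): Centre of the opening of the cup's handle, 47 mm from the cup's axis (+y), 43 mm above its underside. The opening is 33 mm wide (y 30 to 63 mm) and 51 mm high (z 17.5 to 68.5 mm); the hook goes through it along the cup's x axis.
- hook_stand: Fixed steel stand with one hook. Origin on the worktop straight below the middle of the hook rod; x along the level rod, from its open end (-x, roughly towards the robot) to the upright post at x = 55 mm (8 mm thick, no higher than the rod, round foot 100 mm across, 16 mm high); z up.
- hook_seat (a point): Middle of the hook rod, on its axis, 150 mm above the worktop, where the handle should hang; axes as hook_stand. The rod is 8 mm thick and runs from x = -35 mm to the post at +55 mm; its open end turns up, the tip ending at x = -43 mm, 14 mm above the rod's axis (top 18 mm above it).
- carousel: Fixed round foot of the spice carousel, 224 mm across, 12 mm high. Origin: centre of its underside, on the turning axis; z up; -x points to the pointer tab, a 22 mm wide tab on the foot that sticks out 38 mm from its edge (30 mm beyond the turntable) and marks the front.
- front_spot (a point): The spot at the front over the pointer tab's line where the jar's foot centre must come: 75 mm from the turning axis, 24 mm above the worktop (on the turntable's top).
- turntable (a joint): Angle of the wooden turntable (240 mm across, top 24 mm above the worktop), rad, + anticlockwise from above, 0 at the start; light friction (0.03 N m), stays where left. Five wells (steel rings 9 mm high, 53 mm inner diameter) centred 75 mm from the axis, at the start 36, 108 and 180 degrees either side of the pointer tab; the one at 180 is empty, the jars stand in the others in any order.
- spice_jar: The wanted jar, loose in one of the wells: glass jar with a wide round black lid, 45 mm diameter, 105 mm high, about 0.11 kg, clearly the tallest of the four. Lid from 84 to 105 mm above its underside. Origin: centre of its underside, z up. It turns easily about its own axis in its smooth, slightly loose ring.
- glass_pot: Another jar on the turntable, leave it in its ring: glass with flat steel lid, 45 mm diameter, 56 mm high. Origin: centre of its underside.
- steel_shaker: Another jar on the turntable, leave it in its ring: steel with domed top, 43 mm diameter, 59 mm high. Origin: centre of its underside.
- stoneware_pot: Another jar on the turntable, leave it in its ring: white, small knob on top, 44 mm diameter, 58 mm high. Origin: centre of its underside.
- tip_tall: Bystander: slim steel piping tip standing on the worktop, 22 mm wide, 36 mm high. Origin: centre of its underside.
- tip_wide: Bystander: another piping tip, wider mouth, 22 mm wide, 36 mm high. Origin: centre of its underside.
- bun: Bystander: loose choux bun on the worktop, 77 x 96 x 47 mm. Origin: centre of its underside.
Mind the look-alikes: they are no part of the job. What is shaped like the spice_jar but orange, red or turquoise is not meant.

How it is judged:
By the outcome, as a careful person would: the job done as asked, in the order asked, and still so for the second after the job is handed in, while the arm keeps its last pose, push and grip.
It also fails if it takes over 58 s, if anything falls off the work surface, if the arm or the gripper's body presses on something with over 40 N, if the wrist force passes 120 N, or if a joint passes its speed limit or range.

ROBOT

A 6-joint arm with a two-finger parallel gripper is mounted at the origin on a cart in front of the work surface, level with it; the furniture and walls round the work are solid. World frame = base frame: x ahead of the robot, y to its left, z up, the work surface at z = 0. Lengths are in m, angles in rad, forces in N, time in s.
With the tool pointing down it reaches from about 0.25 to 0.725 m from the base axis. Payload 4 kg.
Tool frame: the origin (TCP) lies midway between the tips of the shut fingers; the grasp point (between the pads) lies 19 mm behind it; z points along the fingers, y is the line along which they close (so a half turn about z gives the same grasp; the last joint's range is limited). The gripper opens to 85 mm and grips with 20 to 120 N. Pads are 22 mm wide; open, the fingers measure 114 mm over their backs; the gripper's body (76 mm by 85 mm) begins 54 mm behind the grasp point. The pads swing forward as they close: fully open they stand 13 mm farther back than shut.
Start: joints at [-1.111, 0.241, 0.005, 1.335, 0, 1.571], TCP at [0.222, -0.448, 0.231] pointing down, gripper open.
Joint ranges: [-2.72, 2.72], [-1.05, 1.87], [-1.09, 1.28], [-1.99, 2.15], [-1.42, 1.44], [-3.14, 3.14]. Speed limits (rad/s): [2.79, 2.79, 3.14, 3.14, 3.14, 3.14].

INTERFACE

Orientations are given as a unit quaternion [x, y, z, w].
In Python, from workcell import bot, camera, job_done gives the robot as it stands.
- The arm moves only by the tool carry_out, never from a script. Its argument "plan" is a list of rows, each an object of numbers: "dx", "dy", "dz": the shift along the tool's x, y, z in mm; "twist": the turn about the tool's z in degrees; "fingers": the closure, from -1 (fully open) to 1 (shut). In form: [{"dx": .., "dy": .., "dz": .., "twist": .., "fingers": ..}, ...]. A call has exactly 5 rows; each row is the pose to reach, as a shift and turn from the pose commanded when the call began, along the tool's axes at that moment; what a row does not reach only later rows make up. A row lasts 1/12 s, in which the tool goes at most 41.7 mm and 7.16 degrees, less where a joint would pass 70% of its speed; a pose out of reach is approached as far as the arm can. A call with a gripper value outside its range is refused whole. The fingers move at their own pace and stop on an object; the grip force is fixed at half the most. Time passes only in rows, so rows that repeat a pose let the fingers close, or fill a call up. It gives the time, the measured TCP pose, the force, the opening and the grip force at its end, in the units of the state.
- bot.get_obs(): the state, without advancing time (a new reading comes with each control period).
- camera(name): name is "side" or "top"; returns a dict with "image" (384x512x3 uint8, red, green, blue), "intrinsics" (3x3 intrinsics, pixels), "eye" and "attitude" of the camera in the world. Camera axes: x right, y down, z forward; pixel columns grow to the right and rows downward; lengths in m; the calibration is good to about 2 mm. A picture is of the moment at which its call begins. There is no depth.
- job_done(): hands the job in; it is judged then, once.
The state is a dict: "clock": time; "joint_pos": joint angles; "joint_vel": joint speeds; "tau": joint torques, N m; "eef_pos": TCP position; "tool_rot": TCP orientation; "ft_force": force on the tool from outside, world axes, zero at the start; "ft_torque": the same for the moment, N m; "grip_width": finger opening in m; "grasp_force": force on a finger pad.
Only numpy, scipy, OpenCV 4.12 (cv2) and the standard library are available. Lean on these libraries where they do the work, as an engineer would, in place of code of your own. Each camera call takes 0.05 s, during which the arm holds its last target. There are 200 camera calls.

## Working session

There is one attempt and no reset: what is moved stays moved. The work goes in short steps, Python scripts to look and compute and a tool call to move; the robot and the scene stay as the last step left them, time stands still between calls to the robot, and variables do not carry over. Pictures are saved under pics/ and viewed, at most 14 in all, crops included, and the job is handed in when it is done.

Besides the shell and the picture viewer there is one more tool, called after "Request:" as name(argument=value, ...), one argument or row to a line, values as JSON. carry_out: Moves the arm, as the interface text tells. Its arguments: {"type":"object","properties":{"plan":{"type":"array","items":{"type":"object","properties":{"dx":{"type":"number"},"dy":{"type":"number"},"dz":{"type":"number"},"twist":{"type":"number"},"fingers":{"type":"number"}}}}},"required":["plan"]}

```bash
mkdir -p pics
cat > h.py <<'E'
import numpy as np,cv2
from scipy.spatial.transform import Rotation as R
from workcell import bot,camera,job_done
def snap(n,f):
    c=camera(n); cv2.imwrite(f'pics/{f}.png',cv2.cvtColor(c['image'],cv2.COLOR_RGB2BGR)); 
    np.savez(f'pics/{f}.npz',K=c['intrinsics'],e=c['eye'],a=np.array(c['attitude']));return c
def cal(f):
    d=np.load(f'pics/{f}.npz');a=d['a'];M=R.from_quat(a).as_matrix() if a.size==4 else a.reshape(3,3);return d['K'],d['e'],M
def ray(f,u,v):
    K,e,M=cal(f);d=M@np.linalg.solve(K,[u,v,1]);return e,d/np.linalg.norm(d)
def plane(f,u,v,z):
    e,d=ray(f,u,v);return e+d*(z-e[2])/d[2]
def proj(f,p):
    K,e,M=cal(f);q=K@(M.T@(np.array(p)-e));return q[:2]/q[2]
def tri(f1,p1,f2,p2):
    e1,d1=ray(f1,*p1);e2,d2=ray(f2,*p2);s=np.linalg.lstsq(np.c_[d1,-d2],e2-e1,rcond=None)[0]
    a,b=e1+s[0]*d1,e2+s[1]*d2;return (a+b)/2,np.linalg.norm(a-b)
def tomove(dw):  # world shift -> tool mm
    return R.from_quat(bot.get_obs()['tool_rot']).inv().apply(dw)*1000
E
python3 - <<'E'
from h import *
for n in('side','top'):
    c=snap(n,n+'0');print(n,c['eye'],c['attitude'],c['intrinsics'])
o=bot.get_obs();print(o['clock'],o['eef_pos'],o['tool_rot'],o['grip_width'],R.from_quat(o['tool_rot']).as_matrix().round(3))
a=np.hstack([cv2.imread('pics/side0.png')]);
E
```

```text
side [ 0.52271475 -0.82172623  0.82572898] [ 0.90919102 -0.03898094  0.01221799 -0.41437049] [[454.59618064   0.         255.86605104]
 [  0.         454.59618064 187.38065239]
 [  0.           0.           1.        ]]
top [ 0.36849212 -0.02833109  1.47234711] [ 0.71033276 -0.69863075  0.06013178 -0.06104593] [[448.34581991   0.         257.00101273]
 [  0.         448.34581991 196.76975711]
 [  0.           0.           1.        ]]
0.1 [ 0.22162042 -0.44756638  0.23050539] [ 9.73695336e-01  2.27851933e-01 -2.14162209e-04 -9.18325857e-04] 0.08525940730825794 [[ 0.896  0.444 -0.001]
 [ 0.444 -0.896  0.002]
 [ 0.    -0.002 -1.   ]]
```

View pics/side0.png

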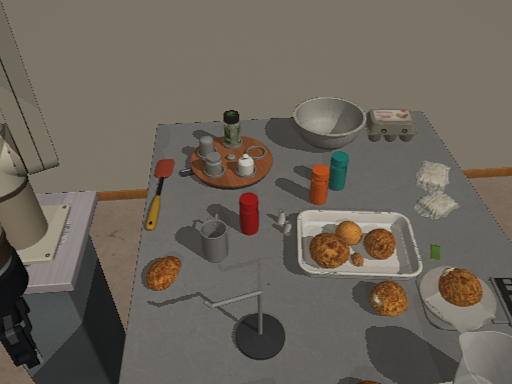

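View pics/top0.png

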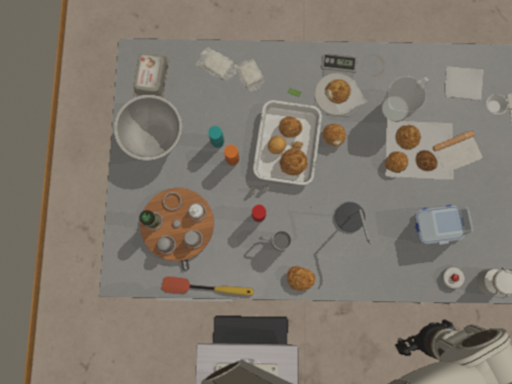

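The side view shows the cup at (215,240) with its handle at (212,222), the stand at (260,335) with its rod from (260,293) to (208,305), and the carousel at (232,162). The top view shows the cup at (281,240), its handle near (258,238), the stand foot at (350,218), and the carousel at (177,224) with its tab at (185,265).

Jar candidates, in top-view pixels: black lid (148,217), red (259,213), orange (232,155), turquoise (216,136). Only the black-lidded one is on the carousel, so it fits the description. I'll confirm it in an enlarged crop.

Run:
```python
from h import *
t=cv2.imread('pics/top0.png');s=cv2.imread('pics/side0.png')
f=lambda im,x0,y0,w,h,k:cv2.resize(im[y0:y0+h,x0:x0+w],None,fx=k,fy=k,interpolation=cv2.INTER_CUBIC)
A=np.hstack([f(t,130,180,100,100,3),f(t,240,190,140,100,3)[:, :420]])
B=np.hstack([f(s,170,100,120,96,3),f(s,180,190,120,170,3)[:288*2,:360]][0:1]+[f(s,180,200,120,96,3)])
W=760;p=lambda a:cv2.copyMakeBorder(a,0,0,0,W-a.shape[1],cv2.BORDER_CONSTANT)
cv2.imwrite('pics/crop1.png',np.vstack([p(A),p(B)]))
```

```text
(no output)
```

View pics/crop1.png

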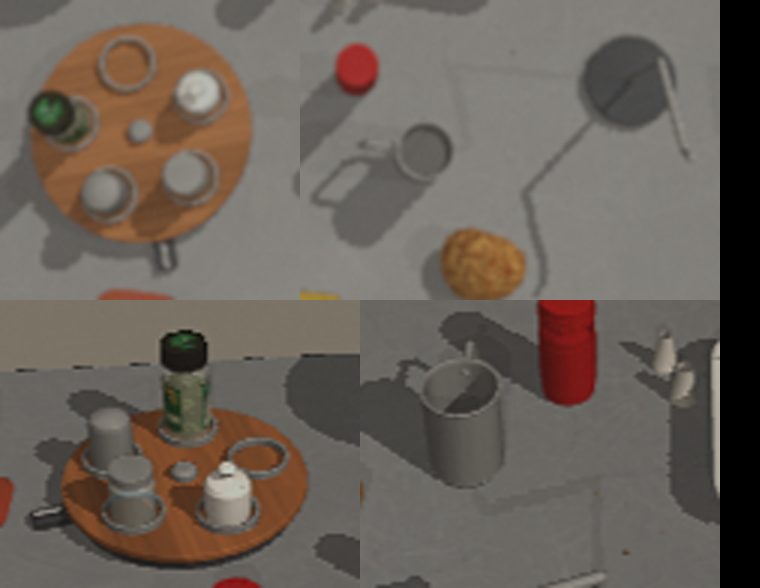

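The crop confirms that the tall glass jar with the black lid and green label, at top (148,217), side (232,130), is the one to take. Next I'll measure everything.

Run:
```python
from h import *
r=lambda a:np.round(a,4)
t=cv2.imread('pics/top0.png');hsv=cv2.cvtColor(t,cv2.COLOR_BGR2HSV)
m=((hsv[...,0]<16)&(hsv[...,1]>110)).astype(np.uint8);m[:,230:]=0;m[:180]=0;m[275:]=0;m[:,:130]=0
c=max(cv2.findContours(cv2.morphologyEx(m,cv2.MORPH_OPEN,np.ones((3,3))),0,2)[0],key=cv2.contourArea)
el=cv2.fitEllipse(cv2.convexHull(c));print(el);C=plane('top0',*el[0],.024);print('turntable',r(C),'diam',el[1][0]/448.3*1.4483)
T=plane('top0',185,269.3,.012);print('tab',r(T),np.linalg.norm((T-C)[:2]),np.degrees(np.arctan2(*(T-C)[1::-1])))
print('ring empty',r(plane('top0',130+127/3,180+64/3,.033)-C))
for n,z,u,v in(('jarlid',.129,148,217.2),('steel',.083,130+104/3,180+190/3),('pot',.08,130+189/3,180+174/3),('white',.082,130+199/3,180+91/3)):
    P=plane('top0',u,v,z)-C;print(n,r(P),np.hypot(P[0],P[1]),np.degrees(np.arctan2(P[1],P[0])))
print('cup rim',r(plane('top0',281.7,240.7,.085)),'handle out',r(plane('top0',260.7,238.3,.043)), 'bar z68',r(plane('top0',260.7,238.3,.07)))
print('foot',r(plane('top0',349.3,217.3,.016)),'post top',r(plane('top0',360.3,210.7,.15)),'tip',r(plane('top0',369,242.3,.164)))
print('tri post',tri('top0',(360.3,210.7),'side0',(261,292)),'tip',tri('top0',(369.2,242.3),'side0',(207.5,304)))
print('cup side rim',r(plane('side0',180+102/3,200+86/3,.085)),r(plane('side0',260.5,336,.016)))
```

```text
((176.6598663330078, 224.08689880371094), (71.0597152709961, 73.41846466064453), 43.057125091552734)
turntable [0.5252 0.2348 0.024 ] diam 0.22956900652907347
tab [0.381  0.2032 0.012 ] 0.14757703641437234 -167.6660079876237
ring empty [0.0731 0.0159 0.009 ]
jarlid [0.0081 0.0684 0.105 ] 0.06883634845452478 83.27789658562737
steel [-0.0667  0.0235  0.059 ] 0.07069749220099443 160.5771145982794
pot [-0.0485 -0.0629  0.056 ] 0.079451015511494 -127.65453153075242
white [ 0.038  -0.0701  0.058 ] 0.07970219372476679 -61.55324229420697
cup rim [ 0.4725 -0.1031  0.085 ] handle out [ 0.4821 -0.0384  0.043 ] bar z68 [ 0.48   -0.0382  0.07  ]
foot [ 0.5577 -0.3273  0.016 ] post top [ 0.5606 -0.3329  0.15  ] tip [ 0.4661 -0.3529  0.164 ]
tri post (array([ 0.56275478, -0.33276291,  0.15014813]), np.float64(0.004250375696932268)) tip (array([ 0.46826043, -0.35482917,  0.15757669]), np.float64(0.003314877981924122))
cup side rim [ 0.4789 -0.1048  0.085 ] [ 0.5629 -0.3393  0.016 ]
```

Run:
```python
from h import *
r=lambda a:np.round(a,4)
for n,boxes in(('top0',{'foot':(325,195,375,245),'lid':(135,205,160,232)}),('side0',{'foot':(225,305,295,368),'lid':(218,105,246,130)})):
    im=cv2.imread(f'pics/{n}.png');g=im.max(2)
    for k,(x0,y0,x1,y1) in boxes.items():
        m=np.zeros(g.shape,np.uint8);m[y0:y1,x0:x1]=(g[y0:y1,x0:x1]<75);m=cv2.morphologyEx(m,cv2.MORPH_OPEN,np.ones((3,3)))
        c=cv2.convexHull(max(cv2.findContours(m,0,2)[0],key=cv2.contourArea));e=cv2.fitEllipse(c);print(n,k,e,cv2.boundingRect(c),r(plane(n,*e[0],.016 if k=='foot' else .1185)))
t=cv2.imread('pics/top0.png');s=cv2.imread('pics/side0.png')
def f(im,x0,y0,w,h,k):
    a=cv2.resize(im[y0:y0+h,x0:x0+w],None,fx=k,fy=k,interpolation=cv2.INTER_CUBIC);a=cv2.convertScaleAbs(a,alpha=1.4)
    for i in range(0,w,10):cv2.line(a,(i*k,0),(i*k,6),(0,255,255),1);
    for i in range(0,h,10):cv2.line(a,(0,i*k),(6,i*k),(0,255,255),1)
    return a
cv2.imwrite('pics/crop2.png',np.vstack([np.hstack([f(t,250,220,50,36,8),f(t,325,195,50,52,6)[:288,:300]]),np.hstack([f(s,190,205,50,60,5),f(s,200,280,70,48,6)[:300,:420]])[:288] if 0 else np.hstack([f(s,195,205,40,60,5),f(s,200,255,72,60,5),np.zeros((300,140,3),np.uint8)])]))
```

```text
top0 foot ((343.2490539550781, 215.18081665039062), (15.961652755737305, 25.558013916015625), 16.249370574951172) (335, 203, 17, 26) [ 0.5644 -0.3076  0.016 ]
top0 lid ((147.0648193359375, 217.95082092285156), (14.145186424255371, 14.776095390319824), 90.15851593017578) (140, 211, 15, 15) [0.5322 0.3084 0.1185]
side0 foot ((258.1898193359375, 335.56573486328125), (46.97127914428711, 54.448856353759766), 106.15185546875) (233, 313, 52, 47) [ 0.5584 -0.3379  0.016 ]
side0 lid ((230.68325805664062, 116.78832244873047), (15.406084060668945, 16.41350746154785), 101.98981475830078) (223, 111, 16, 13) [0.5342 0.3056 0.1185]
```

View pics/crop2.png

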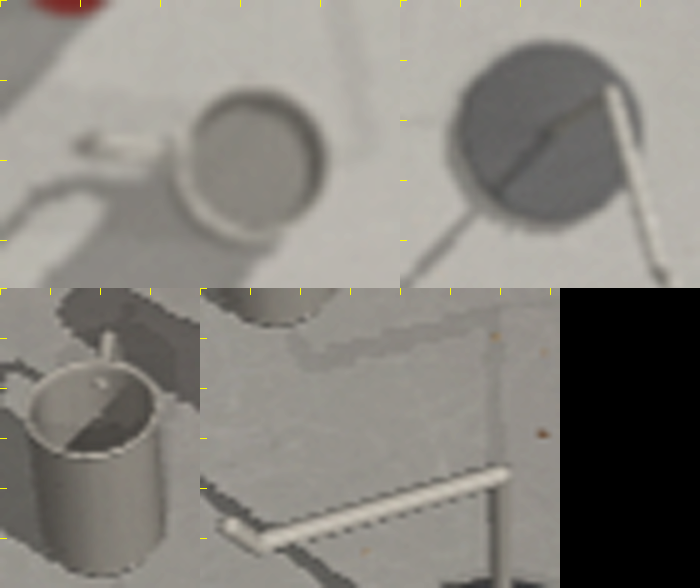

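The crop gives these pixels. Top view: cup rim centre (281.2,240.2), handle end (258.9,237.8), foot (349,216.6), rod post end (360,209.7), tip (368.2,241.2). Side view: rod end (260.6,292), elbow (212.6,305), tip (205.2,301.4), cup rim (213.4,228.9).

Run:
```python
from h import *
np.set_printoptions(precision=4,suppress=True)
print('rim',tri('top0',(281.2,240.2),'side0',(213.4,228.9)),plane('top0',281.2,240.2,.085),plane('side0',213.4,228.9,.085))
print('hout',plane('top0',258.9,237.8,.055))
print('foot',plane('top0',349,216.6,.016),plane('side0',260,336,.016))
print('rodend',tri('top0',(360,209.7),'side0',(260.6,292)),plane('top0',360,209.7,.15),plane('side0',260.6,292,.15))
print('tip',tri('top0',(368.2,241.2),'side0',(205.2,301.4)),plane('top0',368.2,241.2,.166),plane('side0',205.2,301.4,.166))
print('elbow',plane('side0',212.6,305,.15))
print('lid',tri('top0',(147.1,217.4),'side0',(230.7,116.8)))
```

```text
rim (array([ 0.4758, -0.1015,  0.0807]), np.float64(0.0030295047948057222)) [ 0.474  -0.1015  0.085 ] [ 0.4776 -0.1054  0.085 ]
hout [ 0.4827 -0.0326  0.055 ]
foot [ 0.56   -0.3264  0.016 ] [ 0.5619 -0.3392  0.016 ]
rodend (array([ 0.5639, -0.3321,  0.1498]), np.float64(0.0005196708160401071)) [ 0.5636 -0.3321  0.15  ] [ 0.5642 -0.3322  0.15  ]
tip (array([ 0.4679, -0.3515,  0.1618]), np.float64(0.0032535226153615105)) [ 0.4691 -0.3502  0.166 ] [ 0.4666 -0.3548  0.166 ]
elbow [ 0.4782 -0.3521  0.15  ]
lid (array([0.5342, 0.309 , 0.1163]), np.float64(0.0001465033569830063))
```

Request:
carry_out(
  plan=[
    {"dx":25,"dy":-13,"dz":0,"twist":-4,"fingers":-1},
    {"dx":60,"dy":-31,"dz":0,"twist":-10,"fingers":-1},
    {"dx":97,"dy":-50,"dz":0,"twist":-17,"fingers":-1},
    {"dx":134,"dy":-69,"dz":0,"twist":-24,"fingers":-1},
    {"dx":170,"dy":-88,"dz":0,"twist":-30,"fingers":-1},
  ],
)

```text
clock: 0.52
eef_pos: [0.3356, -0.2921, 0.2309]
tool_rot: [0.88, 0.474, -0.0, -0.0]
ft_force: [0.5, -1.2, -0.8]
grip_width: 0.0855
grasp_force: 0.0
```

```bash
cat >> h.py <<'E'
def go(p,yaw,n=''):  # remaining move to world TCP p (m) with tool-y yaw deg
    o=bot.get_obs();M=R.from_quat(o['tool_rot']).as_matrix();d=M.T@(np.array(p)-o['eef_pos'])*1000
    y=np.degrees(np.arctan2(M[1,1],M[0,1]));tw=-((yaw-y+90)%180-90)
    print(n,'t %.2f'%o['clock'],'pos',np.round(o['eef_pos'],4),'yaw %.1f'%y,'tilt %.2f'%np.degrees(np.arccos(-M[2,2])),'w %.4f g %.1f'%(o['grip_width'],o['grasp_force']),'F',np.round(o['ft_force'],1),'q1,q6',np.round(o['joint_pos'],2)[[0,5]],'-> d',np.round(d,1),'twist %.1f'%tw)
E
python3 -c "
from h import *
go([.4755,-.103,.16],-6)"
```

```text
t 0.52 pos [ 0.3356 -0.2921  0.2309] yaw -33.4 tilt 0.04 w 0.0855 g 0.0 F [ 0.5 -1.2 -0.8] q1,q6 [-0.72  1.44] -> d [234.9  12.8  71. ] twist -27.4
```

Request:
carry_out(
  plan=[
    {"dx":38,"dy":2,"dz":5,"twist":-6,"fingers":-1},
    {"dx":76,"dy":4,"dz":12,"twist":-12,"fingers":-1},
    {"dx":114,"dy":6,"dz":22,"twist":-18,"fingers":-1},
    {"dx":152,"dy":8,"dz":32,"twist":-24,"fingers":-1},
    {"dx":188,"dy":10,"dz":42,"twist":-27,"fingers":-1},
  ],
)

```text
clock: 0.93
eef_pos: [0.4483, -0.1408, 0.1887]
tool_rot: [0.745, 0.667, -0.0, -0.0]
ft_force: [-0.1, 0.1, -0.0]
grip_width: 0.0857
grasp_force: 0.0
```

```bash
python3 -c "
from h import *
go([.4755,-.103,.13],-6)"
```

```text
t 0.93 pos [ 0.4483 -0.1408  0.1887] yaw -6.4 tilt 0.01 w 0.0857 g 0.0 F [-0.1  0.1 -0. ] q1,q6 [-0.3   1.38] -> d [40.6 22.8 58.7] twist -0.4
```

Request:
carry_out(
  plan=[
    {"dx":15,"dy":8,"dz":10,"twist":0,"fingers":-1},
    {"dx":30,"dy":17,"dz":25,"twist":0,"fingers":-1},
    {"dx":40,"dy":23,"dz":35,"twist":0,"fingers":-1},
    {"dx":40,"dy":23,"dz":35,"twist":0,"fingers":-1},
    {"dx":40,"dy":23,"dz":35,"twist":0,"fingers":-1},
  ],
)

```text
clock: 1.35
eef_pos: [0.4744, -0.1056, 0.1535]
tool_rot: [0.747, 0.665, -0.001, -0.001]
ft_force: [0.8, -0.9, 0.4]
grip_width: 0.0854
grasp_force: 0.0
```

Run:
```python
from h import *
go([.4755,-.103,.036],-6)
t=snap('top','top1')['image'];s=snap('side','side1')['image']
f=lambda im,x0,y0,w,h,k:cv2.resize(im[y0:y0+h,x0:x0+w,::-1],None,fx=k,fy=k,interpolation=cv2.INTER_CUBIC)
cv2.imwrite('pics/crop3.png',np.hstack([f(t,245,205,70,90,5),f(s,175,175,80,90,5)]))
```

```text
t 1.35 pos [ 0.4744 -0.1056  0.1535] yaw -6.6 tilt 0.15 w 0.0854 g 0.0 F [ 0.8 -0.9  0.4] q1,q6 [-0.22  1.47] -> d [  2.8   1.1 117.5] twist -0.6
```

View pics/crop3.png

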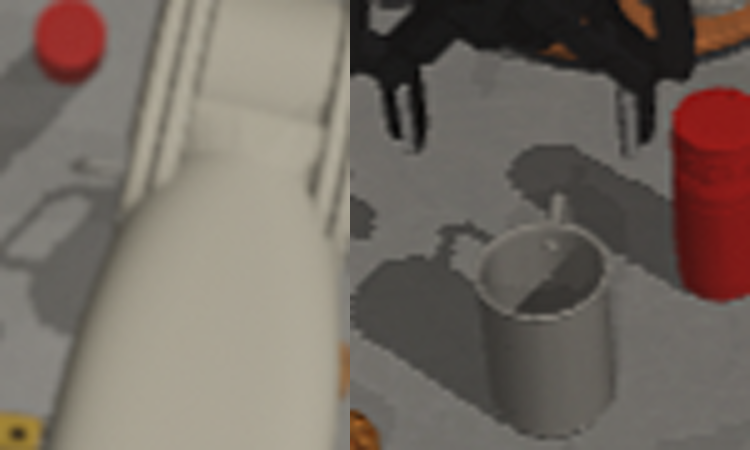

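The fingers hang either side of the cup; their tips are at side px (187,205) and (231,206). The cup rim sits below, near (213,229).

Run:
```python
from h import *
o=bot.get_obs();M=R.from_quat(o['tool_rot']).as_matrix()
for w in(.0425,.057):
  for s in(1,-1):
    print(w,s,proj('side1',o['eef_pos']+M@[0,s*w,-.013]))
print(proj('side1',[.4755,-.103,.085]),proj('top0',[.4755,-.103,.085]))
```

```text
0.0425 1 [229.30118657 202.70216305]
0.0425 -1 [189.52379112 202.01975971]
0.057 1 [236.11051547 202.81898088]
0.057 -1 [182.76191359 201.90375593]
[212.46354298 228.19483788] [281.68501428 239.72048487]
```

Request:
carry_out(
  plan=[
    {"dx":3,"dy":1,"dz":20,"twist":-1,"fingers":-1},
    {"dx":3,"dy":1,"dz":45,"twist":-1,"fingers":-1},
    {"dx":3,"dy":1,"dz":75,"twist":-1,"fingers":-1},
    {"dx":3,"dy":1,"dz":105,"twist":-1,"fingers":-1},
    {"dx":3,"dy":1,"dz":117,"twist":-1,"fingers":-1},
  ],
)

```text
clock: 1.87
eef_pos: [0.4741, -0.1038, 0.0349]
tool_rot: [0.742, 0.671, -0.001, -0.001]
ft_force: [-0.4, -0.6, 0.1]
grip_width: 0.0855
grasp_force: 0.0
```

Request:
carry_out(
  plan=[
    {"dx":0,"dy":0,"dz":0,"twist":0,"fingers":-0.2},
    {"dx":0,"dy":0,"dz":0,"twist":0,"fingers":0.4},
    {"dx":0,"dy":0,"dz":0,"twist":0,"fingers":1},
    {"dx":0,"dy":0,"dz":0,"twist":0,"fingers":1},
    {"dx":0,"dy":0,"dz":0,"twist":0,"fingers":1},
  ],
)

```text
clock: 2.28
eef_pos: [0.4777, -0.1034, 0.0388]
tool_rot: [0.741, 0.671, 0.001, 0.001]
ft_force: [0.4, 0.1, -1.0]
grip_width: 0.0579
grasp_force: 64.1
```

Request:
carry_out(
  plan=[
    {"dx":0,"dy":0,"dz":0,"twist":0,"fingers":1},
    {"dx":0,"dy":0,"dz":0,"twist":0,"fingers":1},
    {"dx":0,"dy":0,"dz":0,"twist":0,"fingers":1},
    {"dx":0,"dy":0,"dz":-4,"twist":0,"fingers":1},
    {"dx":0,"dy":0,"dz":-10,"twist":0,"fingers":1},
  ],
)

```text
clock: 2.7
eef_pos: [0.4758, -0.1026, 0.0471]
tool_rot: [0.741, 0.671, -0.0, -0.001]
ft_force: [-0.8, 0.2, -2.5]
grip_width: 0.058
grasp_force: 64.2
```

```bash
python3 -c "
from h import *
go([.4755,-.103,.24],-6)"
```

```text
t 2.70 pos [ 0.4758 -0.1026  0.0471] yaw -5.6 tilt 0.09 w 0.0580 g 64.2 F [-0.8  0.2 -2.5] q1,q6 [-0.21  1.46] -> d [  -0.3   -0.6 -192.9] twist 0.4
```

Request:
carry_out(
  plan=[
    {"dx":0,"dy":0,"dz":-25,"twist":0,"fingers":1},
    {"dx":0,"dy":0,"dz":-60,"twist":0,"fingers":1},
    {"dx":0,"dy":0,"dz":-100,"twist":0,"fingers":1},
    {"dx":-15,"dy":0,"dz":-135,"twist":0,"fingers":1},
    {"dx":-35,"dy":-4,"dz":-160,"twist":-2,"fingers":1},
  ],
)

```text
clock: 3.12
eef_pos: [0.4705, -0.1368, 0.2112]
tool_rot: [0.728, 0.686, 0.001, 0.002]
ft_force: [1.7, -0.6, -1.1]
grip_width: 0.058
grasp_force: 64.6
```

```bash
python3 -c "
from h import *
go([.4362,-.408,.24],12.5)"
```

```text
t 3.12 pos [ 0.4705 -0.1368  0.2112] yaw -3.4 tilt 0.26 w 0.0580 g 64.6 F [ 1.7 -0.6 -1.1] q1,q6 [-0.28  1.35] -> d [-272.8  -17.9  -28.8] twist -15.9
```

Request:
carry_out(
  plan=[
    {"dx":-25,"dy":-4,"dz":-8,"twist":-3,"fingers":1},
    {"dx":-60,"dy":-7,"dz":-18,"twist":-6,"fingers":1},
    {"dx":-98,"dy":-10,"dz":-30,"twist":-10,"fingers":1},
    {"dx":-136,"dy":-12,"dz":-34,"twist":-13,"fingers":1},
    {"dx":-170,"dy":-14,"dz":-34,"twist":-16,"fingers":1},
  ],
)

```text
clock: 3.53
eef_pos: [0.4443, -0.3082, 0.2433]
tool_rot: [0.626, 0.78, 0.0, 0.002]
ft_force: [2.0, 1.0, -1.7]
grip_width: 0.058
grasp_force: 64.6
```

```bash
python3 -c "
from h import *
go([.4362,-.408,.24],12.5)"
```

```text
t 3.53 pos [ 0.4443 -0.3082  0.2433] yaw 12.5 tilt 0.18 w 0.0580 g 64.6 F [ 2.   1.  -1.7] q1,q6 [-0.61  0.75] -> d [-95.7 -29.5   3.4] twist -0.0
```

Request:
carry_out(
  plan=[
    {"dx":-30,"dy":-9,"dz":0,"twist":0,"fingers":1},
    {"dx":-65,"dy":-20,"dz":0,"twist":0,"fingers":1},
    {"dx":-90,"dy":-28,"dz":2,"twist":0,"fingers":1},
    {"dx":-95,"dy":-29,"dz":3,"twist":0,"fingers":1},
    {"dx":-95,"dy":-29,"dz":3,"twist":0,"fingers":1},
  ],
)

```text
clock: 3.95
eef_pos: [0.4354, -0.4064, 0.2372]
tool_rot: [0.628, 0.778, 0.0, -0.001]
ft_force: [0.4, 0.0, -1.2]
grip_width: 0.0579
grasp_force: 64.6
```

Run:
```python
from h import *
go([.4362,-.408,.15],12.5)
t=snap('top','top2')['image'];s=snap('side','side2')['image']
f=lambda im,x0,y0,w,h,k:cv2.resize(im[y0:y0+h,x0:x0+w,::-1],None,fx=k,fy=k,interpolation=cv2.INTER_CUBIC)
cv2.imwrite('pics/crop4.png',np.hstack([f(t,330,190,70,110,5),f(s,150,210,80,110,5)]))
```

```text
t 3.95 pos [ 0.4354 -0.4064  0.2372] yaw 12.2 tilt 0.11 w 0.0579 g 64.6 F [ 0.4  0.  -1.2] q1,q6 [-0.75  0.61] -> d [-1.9  0.6 87.2] twist -0.3
```

View pics/crop4.png

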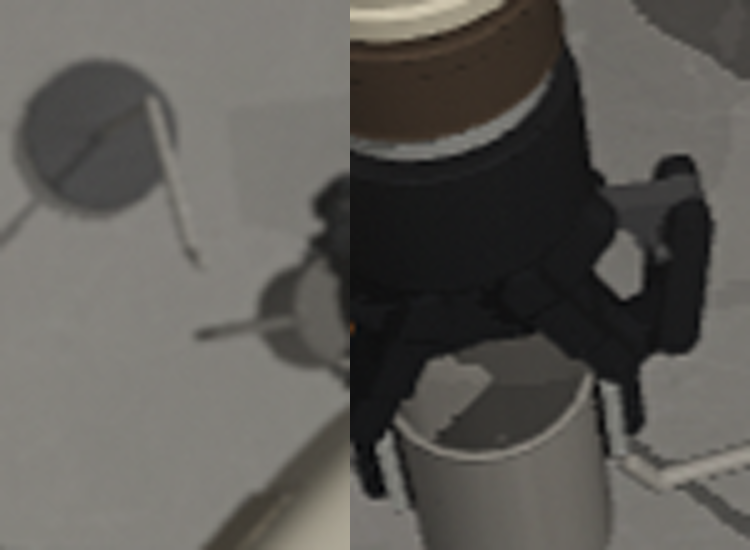

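In the top view the handle bar runs from px (369.2,256.6) to about (384,254.5), and the rod tip is at (368.5,242.6). The cup hangs upright in the grip.

Run:
```python
from h import *
np.set_printoptions(precision=4,suppress=True)
a=plane('top2',369.2,256.6,.27-.0);b=plane('top2',384,254.3,.27);print(a,b,np.degrees(np.arctan2(*(a-b)[1::-1])))
print(plane('top2',369.2,256.6,.245))
p=plane('top2',360.6,209.6,.15);q=plane('top2',368.7,241.8,.164);print(p,q,np.degrees(np.arctan2(*(p-q)[1::-1])))
o=bot.get_obs()['eef_pos'];
yw=np.radians(101.8);h=np.array([np.cos(yw),np.sin(yw),0])
print('pred handle end',proj('top2',o+h*.07+[0,0,.02]),proj('top2',o+h*.066+[0,0,.034]),proj('top2',o+h*.03+[0,0,.034]))
for d in(-5,0,5):
  yw=np.radians(101.8+d);h=np.array([np.cos(yw),np.sin(yw),0]);print(d,proj('top2',o+h*.07+[0,0,.015]),proj('top2',o+h*.03+[0,0,.034]))
```

```text
[ 0.4203 -0.3261  0.27  ] [ 0.427  -0.3657  0.27  ] 99.65814720003753
[ 0.4213 -0.3323  0.245 ]
[ 0.564  -0.3339  0.15  ] [ 0.4676 -0.3521  0.164 ] 10.68033309608562
pred handle end [371.6225 256.2875] [374.4167 255.7914] [387.5972 253.2237]
-5 [370.7298 254.1063] [387.406  252.2437]
0 [371.1554 256.3615] [387.5972 253.2237]
5 [371.7742 258.583 ] [387.8721 254.1881]
```

Run:
```python
from h import *
np.set_printoptions(precision=4,suppress=True)
o=bot.get_obs()['eef_pos'];print(o)
for z in(.28,.285,.29):print(z,plane('side2',177.6,301.2,z))
th=np.linspace(0,2*np.pi,73)
P=np.array([proj('side2',o+[.031*np.cos(t),.031*np.sin(t),.0475]) for t in th]);print('pred rim lowest',P[P[:,1].argmax()],'right',P[P[:,0].argmax()])
P=np.array([proj('top2',o+[.031*np.cos(t),.031*np.sin(t),.0475]) for t in th]);print('pred rim top left',P[P[:,0].argmin()])
```

```text
[ 0.436  -0.4042  0.2379]
0.28 [ 0.4371 -0.4317  0.28  ]
0.285 [ 0.4379 -0.4352  0.285 ]
0.29 [ 0.4387 -0.4388  0.29  ]
pred rim lowest [174.3075 301.158 ] right [198.6065 281.693 ]
pred rim top left [388.3715 250.6275]
```

Request:
carry_out(
  plan=[
    {"dx":-3,"dy":0,"dz":12,"twist":0,"fingers":1},
    {"dx":-5,"dy":0,"dz":35,"twist":0,"fingers":1},
    {"dx":-7,"dy":0,"dz":60,"twist":0,"fingers":1},
    {"dx":-7,"dy":0,"dz":82,"twist":0,"fingers":1},
    {"dx":-7,"dy":0,"dz":87,"twist":0,"fingers":1},
  ],
)

```text
clock: 4.47
eef_pos: [0.4364, -0.4083, 0.1476]
tool_rot: [0.626, 0.78, 0.0, -0.004]
ft_force: [-0.7, -0.1, -2.4]
grip_width: 0.0576
grasp_force: 64.6
```

Run:
```python
from h import *
go([.4368,-.411,.1505],12.2)
t=snap('top','top3')['image'];s=snap('side','side3')['image']
f=lambda im,x0,y0,w,h,k:cv2.resize(im[y0:y0+h,x0:x0+w,::-1],None,fx=k,fy=k,interpolation=cv2.INTER_CUBIC)
cv2.imwrite('pics/crop5.png',np.hstack([f(t,345,200,60,80,6),f(s,160,260,66,80,6)]))
```

```text
t 4.47 pos [ 0.4364 -0.4083  0.1476] yaw 12.5 tilt 0.43 w 0.0576 g 64.6 F [-0.7 -0.1 -2.4] q1,q6 [-0.75  0.6 ] -> d [-2.8 -0.2 -2.9] twist 0.3
```

View pics/crop5.png

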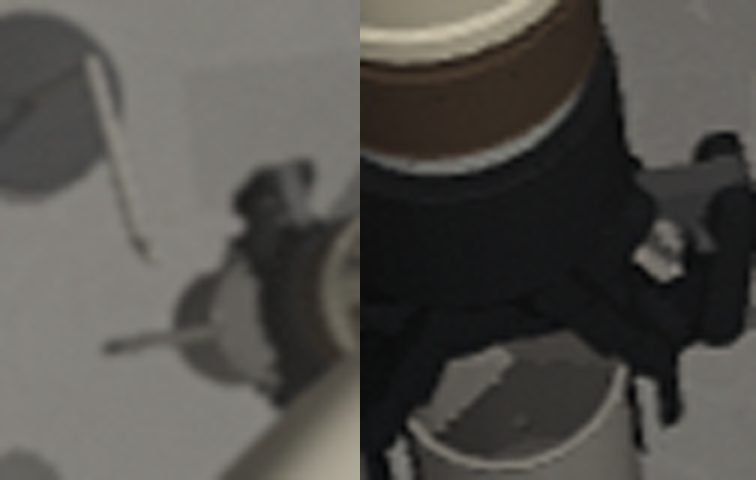

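The handle lies at rod height and its opening spans the rod line. The outer bar is about 26 mm to one side of the line and the cup wall about 17 mm to the other. I'll insert along the rod.

Request:
carry_out(
  plan=[
    {"dx":-1,"dy":8,"dz":-2,"twist":0,"fingers":1},
    {"dx":-1,"dy":18,"dz":-2,"twist":0,"fingers":1},
    {"dx":-1,"dy":30,"dz":-2,"twist":0,"fingers":1},
    {"dx":-1,"dy":42,"dz":-2,"twist":0,"fingers":1},
    {"dx":-1,"dy":52,"dz":-2,"twist":0,"fingers":1},
  ],
)

```text
clock: 4.98
eef_pos: [0.4911, -0.4015, 0.1542]
tool_rot: [0.627, 0.779, 0.0, 0.001]
ft_force: [0.1, 0.9, -1.5]
grip_width: 0.0577
grasp_force: 64.6
```

Request:
carry_out(
  plan=[
    {"dx":0,"dy":8,"dz":0,"twist":0,"fingers":1},
    {"dx":0,"dy":18,"dz":0,"twist":0,"fingers":1},
    {"dx":0,"dy":28,"dz":0,"twist":0,"fingers":1},
    {"dx":0,"dy":33,"dz":0,"twist":0,"fingers":1},
    {"dx":0,"dy":33,"dz":0,"twist":0,"fingers":1},
  ],
)

```text
clock: 5.4
eef_pos: [0.5223, -0.3942, 0.1529]
tool_rot: [0.626, 0.779, 0.0, -0.0]
ft_force: [-0.2, -1.4, -0.8]
grip_width: 0.058
grasp_force: 64.6
```

Run:
```python
from h import *
x=np.array([.976,.216,0]);y=np.array([-.216,.976,0])
go(np.array([.509,-.3437,.1255])-.048*y,12.3)
t=snap('top','top4')['image'];s=snap('side','side4')['image']
f=lambda im,x0,y0,w,h,k:cv2.resize(im[y0:y0+h,x0:x0+w,::-1],None,fx=k,fy=k,interpolation=cv2.INTER_CUBIC)
cv2.imwrite('pics/crop6.png',np.hstack([f(t,335,190,60,80,6),f(s,190,260,66,80,6)]))
```

```text
t 5.40 pos [ 0.5223 -0.3942  0.1529] yaw 12.4 tilt 0.01 w 0.0580 g 64.6 F [-0.2 -1.4 -0.8] q1,q6 [-0.65  0.71] -> d [ 4.2 -2.1 27.4] twist 0.1
```

View pics/crop6.png

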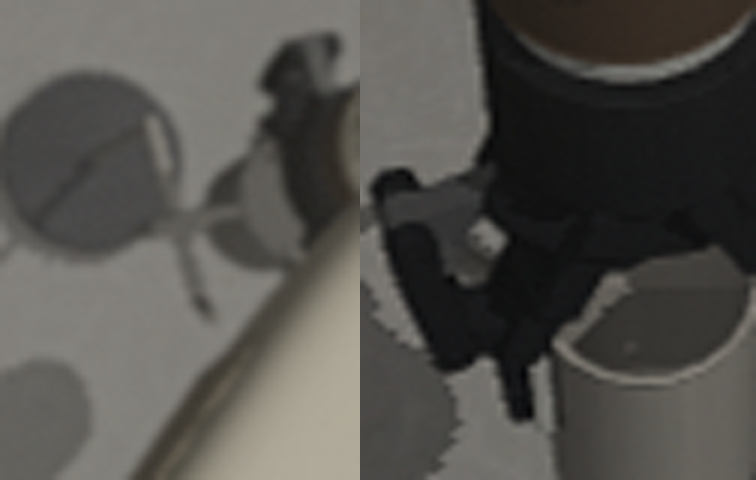

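The handle's top bar crosses over the rod at top px (364,227), so the rod is through the loop. I'll shift 4 mm to centre it and then lower.

Request:
carry_out(
  plan=[
    {"dx":3,"dy":-1,"dz":0,"twist":0,"fingers":1},
    {"dx":5,"dy":-2,"dz":6,"twist":0,"fingers":1},
    {"dx":5,"dy":-2,"dz":13,"twist":0,"fingers":1},
    {"dx":5,"dy":-2,"dz":20,"twist":0,"fingers":1},
    {"dx":5,"dy":-2,"dz":24,"twist":0,"fingers":1},
  ],
)

```text
clock: 5.92
eef_pos: [0.517, -0.3899, 0.1277]
tool_rot: [0.627, 0.779, -0.0, -0.001]
ft_force: [-0.0, -0.1, -1.8]
grip_width: 0.0578
grasp_force: 64.6
```

Request:
carry_out(
  plan=[
    {"dx":0,"dy":0,"dz":0.5,"twist":0,"fingers":1},
    {"dx":0,"dy":0,"dz":1,"twist":0,"fingers":1},
    {"dx":0,"dy":0,"dz":2,"twist":0,"fingers":1},
    {"dx":0,"dy":0,"dz":2,"twist":0,"fingers":1},
    {"dx":0,"dy":0,"dz":2,"twist":0,"fingers":1},
  ],
)

```text
clock: 6.33
eef_pos: [0.5181, -0.3904, 0.1276]
tool_rot: [0.627, 0.779, -0.0, 0.0]
ft_force: [0.3, -0.0, -1.2]
grip_width: 0.0581
grasp_force: 64.6
```

Request:
carry_out(
  plan=[
    {"dx":0,"dy":0,"dz":0.5,"twist":0,"fingers":1},
    {"dx":0,"dy":0,"dz":1,"twist":0,"fingers":1},
    {"dx":0,"dy":0,"dz":2,"twist":0,"fingers":1},
    {"dx":0,"dy":0,"dz":2,"twist":0,"fingers":1},
    {"dx":0,"dy":0,"dz":2,"twist":0,"fingers":1},
  ],
)

```text
clock: 6.75
eef_pos: [0.5179, -0.3902, 0.1252]
tool_rot: [0.627, 0.779, 0.0, -0.0]
ft_force: [0.5, -0.1, -0.6]
grip_width: 0.0579
grasp_force: 64.6
```

Request:
carry_out(
  plan=[
    {"dx":0,"dy":0,"dz":0.5,"twist":0,"fingers":1},
    {"dx":0,"dy":0,"dz":1,"twist":0,"fingers":1},
    {"dx":0,"dy":0,"dz":2,"twist":0,"fingers":1},
    {"dx":0,"dy":0,"dz":2,"twist":0,"fingers":1},
    {"dx":0,"dy":0,"dz":2,"twist":0,"fingers":1},
  ],
)

```text
clock: 7.17
eef_pos: [0.5181, -0.3904, 0.1238]
tool_rot: [0.627, 0.779, 0.0, 0.0]
ft_force: [-0.2, 0.8, 0.9]
grip_width: 0.0579
grasp_force: 64.8
```

Request:
carry_out(
  plan=[
    {"dx":0,"dy":0,"dz":0,"twist":0,"fingers":-0.3},
    {"dx":0,"dy":0,"dz":0,"twist":0,"fingers":-0.34},
    {"dx":0,"dy":0,"dz":0,"twist":0,"fingers":-0.38},
    {"dx":0,"dy":0,"dz":0,"twist":0,"fingers":-0.42},
    {"dx":0,"dy":0,"dz":0,"twist":0,"fingers":-0.46},
  ],
)

```text
clock: 7.58
eef_pos: [0.5179, -0.3902, 0.123]
tool_rot: [0.627, 0.779, -0.0, -0.0]
ft_force: [0.6, 0.0, 0.2]
grip_width: 0.0623
grasp_force: 0.0
```

Request:
carry_out(
  plan=[
    {"dx":0,"dy":0,"dz":0,"twist":0,"fingers":-0.6},
    {"dx":0,"dy":0,"dz":0,"twist":0,"fingers":-0.8},
    {"dx":0,"dy":0,"dz":0,"twist":0,"fingers":-1},
    {"dx":0,"dy":0,"dz":0,"twist":0,"fingers":-1},
    {"dx":0,"dy":0,"dz":0,"twist":0,"fingers":-1},
  ],
)

```text
clock: 8.0
eef_pos: [0.518, -0.3903, 0.1234]
tool_rot: [0.627, 0.779, 0.0, 0.0]
ft_force: [0.7, -0.1, -0.1]
grip_width: 0.0854
grasp_force: 0.0
```

Run:
```python
from h import *
go([.518,-.39,.24],12.3)
t=snap('top','top5')['image'];s=snap('side','side5')['image']
f=lambda im,x0,y0,w,h,k:cv2.resize(im[y0:y0+h,x0:x0+w,::-1],None,fx=k,fy=k,interpolation=cv2.INTER_CUBIC)
cv2.imwrite('pics/crop7.png',np.hstack([f(t,335,190,60,96,5),f(s,190,260,96,96,5)]))
```

```text
t 8.00 pos [ 0.518  -0.3903  0.1234] yaw 12.3 tilt 0.01 w 0.0854 g 0.0 F [ 0.7 -0.1 -0.1] q1,q6 [-0.65  0.71] -> d [ 3.000e-01  1.000e-01 -1.166e+02] twist 0.0
```

View pics/crop7.png

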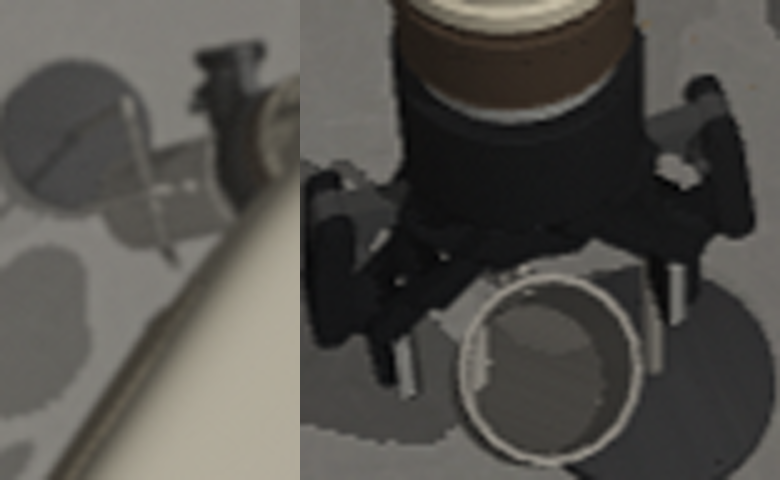

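The cup hangs by its handle on the rod, with its mouth tilted towards the camera, and the fingers are clear on both sides. I'll go up now.

Request:
carry_out(
  plan=[
    {"dx":0,"dy":0,"dz":-12,"twist":0,"fingers":-1},
    {"dx":0,"dy":0,"dz":-35,"twist":0,"fingers":-1},
    {"dx":0,"dy":0,"dz":-65,"twist":0,"fingers":-1},
    {"dx":0,"dy":0,"dz":-95,"twist":0,"fingers":-1},
    {"dx":0,"dy":0,"dz":-120,"twist":0,"fingers":-1},
  ],
)

```text
clock: 8.52
eef_pos: [0.5181, -0.3904, 0.2456]
tool_rot: [0.627, 0.779, 0.0, 0.001]
ft_force: [1.4, -0.2, 0.6]
grip_width: 0.0854
grasp_force: 0.0
```

Request:
carry_out(
  plan=[
    {"dx":20,"dy":5,"dz":-5,"twist":0,"fingers":-1},
    {"dx":50,"dy":12,"dz":-10,"twist":0,"fingers":-1},
    {"dx":87,"dy":21,"dz":-10,"twist":0,"fingers":-1},
    {"dx":124,"dy":30,"dz":-10,"twist":0,"fingers":-1},
    {"dx":160,"dy":39,"dz":-10,"twist":0,"fingers":-1},
  ],
)

```text
clock: 8.93
eef_pos: [0.5216, -0.2243, 0.2536]
tool_rot: [0.627, 0.779, 0.0, 0.0]
ft_force: [0.6, 0.2, 0.5]
grip_width: 0.0857
grasp_force: 0.0
```

Request:
carry_out(
  plan=[
    {"dx":38,"dy":9,"dz":0,"twist":0,"fingers":-1},
    {"dx":76,"dy":18,"dz":0,"twist":0,"fingers":-1},
    {"dx":114,"dy":27,"dz":0,"twist":0,"fingers":-1},
    {"dx":152,"dy":36,"dz":0,"twist":0,"fingers":-1},
    {"dx":190,"dy":46,"dz":0,"twist":0,"fingers":-1},
  ],
)

```text
clock: 9.35
eef_pos: [0.5258, -0.0284, 0.2537]
tool_rot: [0.627, 0.779, 0.0, 0.0]
ft_force: [0.4, 0.1, -0.1]
grip_width: 0.0854
grasp_force: 0.0
```

Request:
carry_out(
  plan=[
    {"dx":38,"dy":9,"dz":0,"twist":0,"fingers":-1},
    {"dx":76,"dy":18,"dz":0,"twist":0,"fingers":-1},
    {"dx":114,"dy":27,"dz":0,"twist":0,"fingers":-1},
    {"dx":152,"dy":36,"dz":0,"twist":0,"fingers":-1},
    {"dx":185,"dy":44,"dz":0,"twist":0,"fingers":-1},
  ],
)

```text
clock: 9.77
eef_pos: [0.5292, 0.1624, 0.2536]
tool_rot: [0.627, 0.779, 0.0, 0.0]
ft_force: [1.1, 0.5, -0.6]
grip_width: 0.0854
grasp_force: 0.0
```

```bash
python3 -c "
from h import *
go([.534,.309,.19],12.3)"
```

```text
t 9.77 pos [0.5292 0.1624 0.2536] yaw 12.4 tilt 0.04 w 0.0854 g 0.0 F [ 1.1  0.5 -0.6] q1,q6 [0.3  1.65] -> d [142.1  36.1  63.7] twist 0.1
```

Arriving above the jar.

Request:
carry_out(
  plan=[
    {"dx":38,"dy":10,"dz":5,"twist":0,"fingers":-1},
    {"dx":76,"dy":20,"dz":15,"twist":0,"fingers":-1},
    {"dx":110,"dy":28,"dz":30,"twist":0,"fingers":-1},
    {"dx":135,"dy":35,"dz":48,"twist":0,"fingers":-1},
    {"dx":142,"dy":36,"dz":60,"twist":0,"fingers":-1},
  ],
)

```text
clock: 10.18
eef_pos: [0.5336, 0.3105, 0.1913]
tool_rot: [0.625, 0.781, 0.0, -0.001]
ft_force: [-0.2, -0.4, -0.8]
grip_width: 0.0852
grasp_force: 0.0
```

Request:
carry_out(
  plan=[
    {"dx":0,"dy":0,"dz":0,"twist":0,"fingers":-1},
    {"dx":0,"dy":0,"dz":0,"twist":0,"fingers":-1},
    {"dx":0,"dy":0,"dz":0,"twist":0,"fingers":-1},
    {"dx":0,"dy":0,"dz":0,"twist":0,"fingers":-1},
    {"dx":0,"dy":0,"dz":0,"twist":0,"fingers":-1},
  ],
)

```text
clock: 10.6
eef_pos: [0.5354, 0.3052, 0.195]
tool_rot: [0.628, 0.778, 0.001, 0.001]
ft_force: [-0.3, -0.2, 0.5]
grip_width: 0.0854
grasp_force: 0.0
```

Run:
```python
from h import *
go([.534,.309,.103],12.3)
s=snap('side','side6')['image'];t=snap('top','top6')['image']
f=lambda im,x0,y0,w,h,k:cv2.resize(im[y0:y0+h,x0:x0+w,::-1],None,fx=k,fy=k,interpolation=cv2.INTER_CUBIC)
cv2.imwrite('pics/crop8.png',np.vstack([f(s,170,70,120,130,4)[:330],np.hstack([f(s,190,270,96,84,3),f(t,330,190,76,84,3)[:,:192]])]))
o=bot.get_obs();M=R.from_quat(o['tool_rot']).as_matrix()
for y in(-.0425,.0425):print(proj('side6',o['eef_pos']+M@[0,y,-.013]))
```

```text
t 10.60 pos [0.5354 0.3052 0.195 ] yaw 12.2 tilt 0.14 w 0.0854 g 0.0 F [-0.3 -0.2  0.5] q1,q6 [0.52 1.88] -> d [ 4.  -0.8 92. ] twist -0.1
[214.49155812  91.55092264]
[244.33815005  86.81677526]
```

View pics/crop8.png

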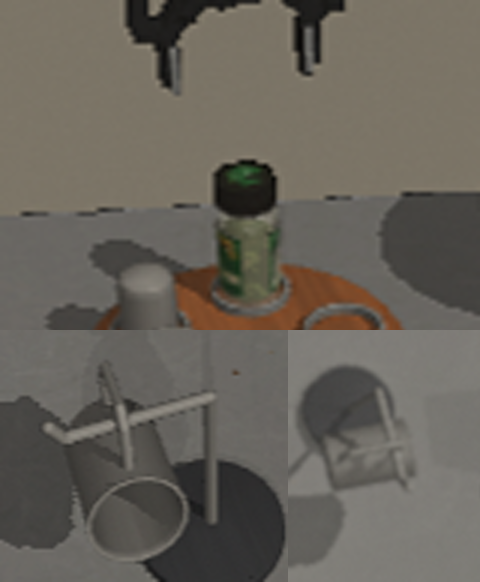

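The cup is hanging on the rod. The jar's lid, at side px (231,116), lies centred between the fingertips at (214,92) and (247,88). I'll descend and grip.

Request:
carry_out(
  plan=[
    {"dx":4,"dy":-1,"dz":15,"twist":0,"fingers":-1},
    {"dx":4,"dy":-1,"dz":38,"twist":0,"fingers":-1},
    {"dx":4,"dy":-1,"dz":62,"twist":0,"fingers":-1},
    {"dx":4,"dy":-1,"dz":84,"twist":0,"fingers":-1},
    {"dx":4,"dy":-1,"dz":91,"twist":0,"fingers":-1},
  ],
)

```text
clock: 11.12
eef_pos: [0.5308, 0.3084, 0.0991]
tool_rot: [0.627, 0.779, -0.003, -0.001]
ft_force: [-0.1, -0.0, -0.2]
grip_width: 0.0856
grasp_force: 0.0
```

Request:
carry_out(
  plan=[
    {"dx":0,"dy":0,"dz":0,"twist":0,"fingers":-0.8},
    {"dx":0,"dy":0,"dz":0,"twist":0,"fingers":-0.6},
    {"dx":0,"dy":0,"dz":0,"twist":0,"fingers":-0.4},
    {"dx":0,"dy":0,"dz":0,"twist":0,"fingers":-0.2},
    {"dx":0,"dy":0,"dz":0,"twist":0,"fingers":0},
  ],
)

```text
clock: 11.53
eef_pos: [0.5337, 0.3107, 0.1044]
tool_rot: [0.627, 0.779, 0.002, 0.001]
ft_force: [-0.9, -0.5, 3.3]
grip_width: 0.0435
grasp_force: 41.9
```

Request:
carry_out(
  plan=[
    {"dx":0,"dy":0,"dz":0,"twist":0,"fingers":0.3},
    {"dx":0,"dy":0,"dz":0,"twist":0,"fingers":0.6},
    {"dx":0,"dy":0,"dz":0,"twist":0,"fingers":1},
    {"dx":0,"dy":0,"dz":0,"twist":0,"fingers":1},
    {"dx":0,"dy":0,"dz":0,"twist":0,"fingers":1},
  ],
)

```text
clock: 11.95
eef_pos: [0.5338, 0.3107, 0.1045]
tool_rot: [0.627, 0.779, 0.002, 0.001]
ft_force: [0.4, -1.1, 5.7]
grip_width: 0.0431
grasp_force: 60.4
```

Run:
```python
from h import *
o=bot.get_obs();go(o['eef_pos'],12.3)
C=np.array([.5252,.2348]);p=o['eef_pos'][:2]-C;print('r,ang',np.hypot(*p),np.degrees(np.arctan2(p[1],p[0])))
```

```text
t 11.95 pos [0.5338 0.3107 0.1045] yaw 12.3 tilt 0.23 w 0.0431 g 60.4 F [ 0.4 -1.1  5.7] q1,q6 [0.53 1.88] -> d [0. 0. 0.] twist 0.0
r,ang 0.07639171000586853 83.52190398429688
```

Run:
```python
from h import *
o=bot.get_obs();M=R.from_quat(o['tool_rot']).as_matrix();C=np.array([.5258,.2355]);p=o['eef_pos'][:2]
a0=np.arctan2(*(p-C)[::-1]);r=np.hypot(*(p-C))
A=np.array([1.5,5,11,17,24,31,38,45,52,59,66,73,80,87,93,99,103,106,107.5,108])
prev=None
for i,a in enumerate(A):
    q=C+r*np.array([np.cos(a0+np.radians(a)),np.sin(a0+np.radians(a))])
    if i%5==0: base=p if i==0 else prev
    d=M.T@np.r_[q-base,0]*1000;print(i//5,a,np.round(d[:2],1))
    prev=q
print(q)
```

```text
0 1.5 [ 0.6 -1.9]
0 5.0 [ 1.8 -6.3]
0 11.0 [  3.2 -14.1]
0 17.0 [  3.9 -22. ]
0 24.0 [  3.5 -31.3]
1 31.0 [-1.5 -9.1]
1 38.0 [ -4. -18.]
1 45.0 [ -7.6 -26.5]
1 52.0 [-12.3 -34.5]
1 59.0 [-17.8 -41.8]
2 66.0 [-6.4 -6.6]
2 73.0 [-13.6 -12.4]
2 80.0 [-21.4 -17.3]
2 87.0 [-29.8 -21.2]
2 93.0 [-37.3 -23.7]
3 99.0 [-7.7 -1.7]
3 103.0 [-13.   -2.4]
3 106.0 [-16.9  -2.7]
3 107.5 [-18.9  -2.7]
3 108.0 [-19.6  -2.7]
[0.45179885 0.219887  ]
```

Request:
carry_out(
  plan=[
    {"dx":0.6,"dy":-1.9,"dz":0,"twist":0,"fingers":1},
    {"dx":1.8,"dy":-6.3,"dz":0,"twist":0,"fingers":1},
    {"dx":3.2,"dy":-14,"dz":0,"twist":0,"fingers":1},
    {"dx":3.9,"dy":-22,"dz":0,"twist":0,"fingers":1},
    {"dx":3.5,"dy":-31.3,"dz":0,"twist":0,"fingers":1},
  ],
)

```text
clock: 12.37
eef_pos: [0.5034, 0.3075, 0.1046]
tool_rot: [0.627, 0.779, 0.003, 0.002]
ft_force: [2.5, -1.5, 7.1]
grip_width: 0.0432
grasp_force: 60.5
```

Request:
carry_out(
  plan=[
    {"dx":-1.5,"dy":-9,"dz":0,"twist":0,"fingers":1},
    {"dx":-4,"dy":-18,"dz":0,"twist":0,"fingers":1},
    {"dx":-7.6,"dy":-26.5,"dz":0,"twist":0,"fingers":1},
    {"dx":-12.3,"dy":-34.5,"dz":0,"twist":0,"fingers":1},
    {"dx":-17.8,"dy":-41.8,"dz":0,"twist":0,"fingers":1},
  ],
)

```text
clock: 12.78
eef_pos: [0.4663, 0.2812, 0.1046]
tool_rot: [0.627, 0.779, 0.003, 0.002]
ft_force: [2.9, -0.3, 4.6]
grip_width: 0.0434
grasp_force: 60.7
```

```bash
python3 -c "
from h import *
go([.4518,.2199,.1045],12.3)
o=bot.get_obs();p=o['eef_pos'][:2]-[.5258,.2355];print(np.hypot(*p),np.degrees(np.arctan2(p[1],p[0]))-83.9)"
```

```text
t 12.78 pos [0.4663 0.2812 0.1046] yaw 12.4 tilt 0.38 w 0.0434 g 60.7 F [ 2.9 -0.3  4.6] q1,q6 [0.54 1.9 ] -> d [-56.8 -27.3  -0.2] twist 0.1
0.0749966980061241 58.56570655408291
```

Tracking well with low forces, so I'll continue the arc.

Request:
carry_out(
  plan=[
    {"dx":-6.4,"dy":-6.6,"dz":0,"twist":0,"fingers":1},
    {"dx":-13.6,"dy":-12.4,"dz":0,"twist":0,"fingers":1},
    {"dx":-21.4,"dy":-17.3,"dz":0,"twist":0,"fingers":1},
    {"dx":-29.8,"dy":-21.2,"dz":0,"twist":0,"fingers":1},
    {"dx":-37.3,"dy":-23.7,"dz":0,"twist":0,"fingers":1},
  ],
)

```text
clock: 13.2
eef_pos: [0.4513, 0.2396, 0.1045]
tool_rot: [0.627, 0.779, 0.003, 0.001]
ft_force: [2.8, 0.7, 6.7]
grip_width: 0.0434
grasp_force: 60.7
```

Request:
carry_out(
  plan=[
    {"dx":-7.7,"dy":-1.7,"dz":0,"twist":0,"fingers":1},
    {"dx":-13,"dy":-2.4,"dz":0,"twist":0,"fingers":1},
    {"dx":-16.9,"dy":-2.7,"dz":0,"twist":0,"fingers":1},
    {"dx":-19,"dy":-2.7,"dz":0,"twist":0,"fingers":1},
    {"dx":-19.6,"dy":-2.7,"dz":0,"twist":0,"fingers":1},
  ],
)

```text
clock: 13.62
eef_pos: [0.453, 0.2201, 0.1045]
tool_rot: [0.627, 0.779, 0.003, 0.001]
ft_force: [1.9, 1.5, 7.6]
grip_width: 0.0431
grasp_force: 60.8
```

Run:
```python
from h import *
go([.4518,.2199,.1045],12.3)
s=snap('side','side7')['image'];t=snap('top','top7')['image']
f=lambda im,x0,y0,w,h,k:cv2.resize(im[y0:y0+h,x0:x0+w,::-1],None,fx=k,fy=k,interpolation=cv2.INTER_CUBIC)
cv2.imwrite('pics/crop9.png',np.hstack([f(s,170,95,120,110,4)[:420],cv2.copyMakeBorder(f(t,125,175,105,110,3),0,90,0,0,0)]))
```

```text
t 13.62 pos [0.453  0.2201 0.1045] yaw 12.3 tilt 0.37 w 0.0431 g 60.8 F [1.9 1.5 7.6] q1,q6 [0.45 1.81] -> d [ 0.1 -1.2  0. ] twist 0.0
```

View pics/crop9.png

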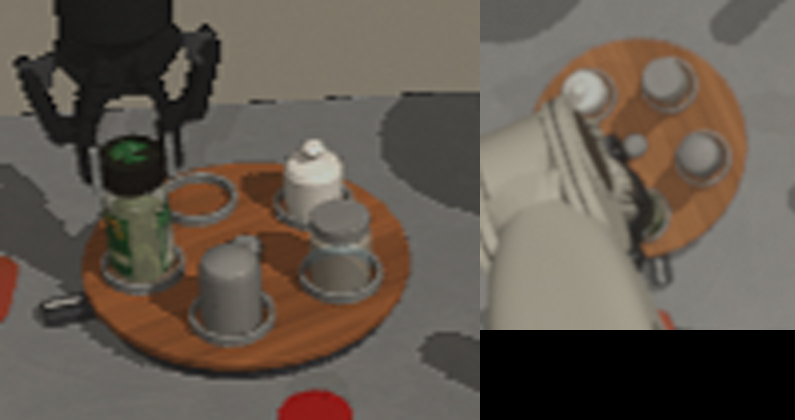

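Run:
```python
from h import *
np.set_printoptions(precision=4,suppress=True)
S=lambda u,v,z:plane('side7',170+u/4-.4,95+v/4-.4,z)
T=lambda u,v,z:plane('top7',125+u/3-.35,175+v/3-.35,z)
rs=np.array([S(143,267,.031),S(199.5,197,.033),S(341,273,.031),S(231,315,.031)])
tr=np.array([T(113,87,.031) ,T(189,84,.031),T(225,157,.031)]) # white, pot, shaker rings (rough)
from scipy.optimize import least_squares
def fit(P,k):
    f=lambda x:np.c_[x[0]+.075*np.cos(x[2]+np.array(k)*np.radians(72)),x[1]+.075*np.sin(x[2]+np.array(k)*np.radians(72))]
    s=least_squares(lambda x:(f(x)-P[:,:2]).ravel(),[.525,.235,np.radians(192)]);print(s.x[:2],np.degrees(s.x[2]),'res',np.abs(s.fun).max());return s.x
# CCW order from jar: shaker(+72), pot(+144), white(+216), empty(+288)
x=fit(rs,[0,4,2,1])
tabs=S(64,309,.012);d=tabs[:2]-x[:2];print('tab side',tabs,np.hypot(*d),np.degrees(np.arctan2(d[1],d[0]))%360)
for u,v in((180,270),(180,265),(179,280)):
    tb=T(u,v,.012);d=tb[:2]-[.5252,.2348];print('tab top',np.hypot(*d),np.degrees(np.arctan2(d[1],d[0]))%360)
tt=cv2.imread('pics/top0.png').max(2)
print(tt[256:274,178:194])
```

```text
[0.5283 0.2287] 188.6935715666718 res 0.0016537156131128938
tab side [0.3966 0.197  0.012 ] 0.13546856211372754 193.55923491406253
tab top 0.132812168345336 192.95842632375363
tab top 0.12758894091295936 193.3904535476505
tab top 0.1430539507395605 191.76905367934975
[[114 114 113 111 110 108 111 123 134 140 140 139 138 136 129 114]
 [109 108 108 107 109 113 123 135 140 140 138 131 125 119 110 101]
 [112 111 109 112 123 131 135 136 131 125 118 111 106 102  99 103]
 [128 125 118 117 128 129 121 111  98  90  94  96  98  99 104 116]
 [121 115 104  96  98  98  91  77  63  67  84  97 104 113 122 128]
 [104  98  87  70  71  91 102  87  67  70  92 113 121 128 131 133]
 [ 96  93  85  69  69  99 126 116  81  76 102 124 130 132 131 133]
 [ 96  94  91  78  70  94 128 124  85  75  99 123 131 132 132 132]
 [ 95  94  92  81  68  85 121 119  86  73  92 117 129 132 132 133]
 [102  97  92  83  71  84 117 120  90  74  88 114 129 132 132 132]
 [118 106  94  81  71  82 116 124  98  76  82 111 129 132 132 131]
 [127 114  98  84  71  80 113 129 110  78  78 109 129 132 131 130]
 [128 121 107  90  77  72  97 123 114  81  82 111 130 131 130 131]
 [129 125 112  95  82  72  78  96  96  87 102 123 130 131 131 131]
 [130 127 115  98  90  87  88  92  98 109 123 130 131 131 130 130]
 [130 128 116 102 100 101 103 105 114 126 132 133 131 130 129 130]
 [128 127 119 113 113 116 123 124 127 131 133 132 131 131 131 130]
 [128 128 125 124 125 127 130 131 131 131 133 132 131 131 131 131]]
```

Run:
```python
from h import *
s0=cv2.imread('pics/side0.png');s7=cv2.imread('pics/side7.png')
f=lambda im:cv2.resize(im[120:200,180:280],None,fx=7.5,fy=7.5,interpolation=cv2.INTER_CUBIC)[:300 if 0 else 600]
# masks of grey ring pixels on wood for each image; ellipse of empty ring via inner wood hole
for n,box in(('side0',(243,142,272,166)),('side7',(208,135,232,155))):
    im=cv2.imread(f'pics/{n}.png');h=cv2.cvtColor(im,cv2.COLOR_BGR2HSV)
    wood=((h[...,0]<18)&(h[...,1]>90)).astype(np.uint8)
    x0,y0,x1,y1=box;print(n);print('\n'.join(''.join('#' if a else '.' for a in r) for r in wood[y0:y1,x0:x1]))
```

```text
side0
###################..........
####################.........
#####################........
######################.......
#########.........######.....
######..............####.....
#####.......##........###....
####....###########....###...
###...##############...####..
###..################..####..
###.##################.#####.
##...################..#####.
#....################..######
.......############...#######
.........########.....#######
.....................########
....................#########
................#############
...........##################
...........##################
...........##################
...........##################
...........##################
...........##################
side7
........................
..............##########
..........##############
........#......#########
...#..............######
...#................####
........#########....###
......#############..###
....###############..###
....################.###
....###############..###
....##############...###
.....############...####
.......########.....####
...................#####
.................#######
.....####....###########
.....###################
.....###################
.....################...
```

Run:
```python
from h import *
np.set_printoptions(precision=4,suppress=True)
# side-camera turntable centre from wood outline in side0 (plane z=.024)
im=cv2.imread('pics/side0.png');h=cv2.cvtColor(im,cv2.COLOR_BGR2HSV)
w=((h[...,0]<18)&(h[...,1]>90)).astype(np.uint8);w[:,:185]=0;w[:,280:]=0;w[195:]=0;w[:125]=0
c=cv2.convexHull(max(cv2.findContours(w,0,2)[0],key=cv2.contourArea))[:,0]
P=np.array([plane('side0',u,v,.024)[:2] for u,v in c])
from scipy.optimize import least_squares
s=least_squares(lambda x:np.hypot(P[:,0]-x[0],P[:,1]-x[1])-.12,[.525,.235],loss='soft_l1',f_scale=.002);print('C side',s.x,np.abs(s.fun).max());
A=plane('side0',255.5,152,.031)[:2];B=plane('side7',219.3,144.5,.031)[:2]
for C in(s.x,np.array([.526,.235]),np.array([.525,.232])):
    a,b=[np.degrees(np.arctan2(*(q-C)[::-1])) for q in(A,B)];print(A,B,np.hypot(*(A-C)),np.hypot(*(B-C)),a,b,b-a)
mid=lambda:0
# solve rotation from chord (radius .075 known)
print('chord rot',2*np.degrees(np.arcsin(np.hypot(*(B-A))/.15)))
im=cv2.imread('pics/side0.png').max(2);print(im[168:180,176:196])
```

```text
C side [0.5281 0.227 ] 0.0035443044656885275
[0.6004 0.2468] [0.4956 0.2945] 0.07498762728542678 0.07493685279231702 15.350106253117799 115.70720714706108 100.35710089394328
[0.6004 0.2468] [0.4956 0.2945] 0.07538006389538189 0.06679748813072976 9.024849153729269 117.04406724581588 108.01921809208662
[0.6004 0.2468] [0.4956 0.2945] 0.07688949071810279 0.06905160370978781 11.116260755884843 115.1729036571775 104.05664290129266
chord rot 100.28793883206738
[[105 106 106 107 105 103 101 101 103 103  81  58  52  55  43  73 108 118
  117 121]
 [104 104 104 105 102 101  86  74  73  66  73  82  97 114  71  38  78 111
  117 117]
 [104 104 105 103  78  73  80 119 128 135 143 138 129  81  36  35  75 108
  117 115]
 [105 105 104  81  43 110 138 126  93  62  47  39  43  40  34  35  40  79
  109 116]
 [105 106  82  66  49  38  43  44  46  48  49  50  52  57  46  37  36  56
   92 112]
 [105 107  83  66  54  44  48  52  56  58  60  58  54  49  39  32  31  38
   60  92]
 [105 107  85  68  61  46  52  55  50  47  45  45  44  36  31  33  36  37
   54  65]
 [105 104 106  86  72  48  40  43  42  43  46  51  53  54  48  52  64  69
   67  63]
 [105 104 105 107  85  60  51  51  55  59  77 100 109 110  84  68  67  67
   67  67]
 [106 106 105 104 104 105 107 108 107 105 105 104 104 104  84  70  68  67
   68  68]
 [104 104 102 102 104 104 104 104 104 103 104 106 104 105 106 107  82  66
   68  68]
 [103 102 102 102 102 103 103 103 103 103 103 105 105 106 105 107  85  71
   69  69]]
```

Run:
```python
from h import *
np.set_printoptions(precision=4,suppress=True)
im=cv2.imread('pics/side7.png');g=im.max(2)
L=plane('side7',170+134/4-.4,95+165/4-.4,.1185);print('lid side7',L)
print('ring',plane('side7',170+143/4-.4,95+267/4-.4,.031))
# jar glass foot: width/centre by columns around z=.04
for r in range(150,166):
    print(r,' '.join('%3d'%v for v in im[r,190:222].max(1)),'|',' '.join('%d'%int(v) for v in (im[r,190:222,1].astype(int)-im[r,190:222,2])))
o=bot.get_obs()['eef_pos'];print(proj('side7',[o[0],o[1],.1185]),proj('side7',[o[0],o[1],.03]))
```

```text
lid side7 [0.4553 0.2163 0.1185]
ring [0.4542 0.2158 0.031 ]
150 106 104 105  82  80 105  69  63  89  68  59  62  83  93  99 102 101  99 102  88  79  75  68  68  69  77  81  85  86  89  95  97 | -2 -3 -1 -1 -16 -38 -19 -12 -22 0 23 21 5 0 0 -2 -2 0 -1 16 33 24 7 -9 -8 -4 -3 -4 -2 -2 -3 -3
151 105  80  66  69  78 111  74  38  64  75  64  66  85  95  93  94  96  96 107  92  78  69  85 107 103  99  97  97 100 103 112 113 | -1 -2 -2 -7 -25 -48 -22 1 -15 -10 12 21 5 1 0 2 0 0 0 10 24 10 -5 -34 -40 -31 -21 -17 -18 -20 -19 -26
152  83  67  67  72  76  75  48  41  57  74  60  65  84  95  95  94  94  93  92  83  82  80  97 108 118 125 130 129 129 129 128 127 | -3 -1 0 -16 -28 -30 -6 16 -2 -11 9 20 5 1 0 0 0 0 -2 10 13 2 -8 -33 -50 -52 -55 -55 -55 -55 -55 -54
153  67  69  71  73  73  75  55  40  47  68  62  59  78  94  97  95  92  91  91  83  88  86 102 116 126 128 127 127 126 127 129 130 | -2 -2 -7 -23 -30 -31 -12 12 13 -9 0 19 5 0 0 1 0 0 0 10 14 2 -1 -31 -54 -53 -52 -52 -53 -52 -54 -54
154  67  69  72  75  78  80  64  43  42  52  60  57  74  87  97  93  94  93  91  84  92  87 111 120 123 12
[... 2068 characters left out ...]
 86  87  88  91  94 100  94 103  98  75  54  49 113 138 137  99  68  75 | -24 -47 -52 -42 -34 -19 -3 -14 -21 -10 5 15 20 4 0 1 0 0 1 0 -1 -13 -15 -5 -1 -6 -44 -59 -58 -32 -6 -3
164  83 119 132 131 105  74  69  98  93  89  87  72  70  73  82  87  90  92  91 101  96  93  76  55  49  67  82  83  82  76  67  73 | -19 -47 -54 -53 -44 -25 -6 -2 -7 -16 -14 -3 7 3 0 0 0 0 0 -8 -13 -13 -6 -1 -1 -18 -32 -34 -33 -21 -5 -2
165  85 117 128 125 123  97  67  57  76 105 108  95  84  86  93  95 102  90  88  89  75  62  55  56  64  80  85  85  87  72  62  65 | -16 -45 -54 -52 -51 -40 -14 -1 -2 -3 -6 -10 -8 -5 -5 -5 -10 -5 -8 -10 -3 -2 -1 -3 -14 -30 -34 -34 -35 -20 -6 -4
[202.2511 135.0773] [204.9535 160.712 ]
```

Run:
```python
from h import *
s=cv2.imread('pics/side7.png');s0=cv2.imread('pics/side0.png')
f=lambda im,x0,y0,w,h,k:cv2.convertScaleAbs(cv2.resize(im[y0:y0+h,x0:x0+w],None,fx=k,fy=k,interpolation=cv2.INTER_CUBIC),alpha=1.3)
cv2.imwrite('pics/crop10.png',np.hstack([f(s,176,120,66,66,6),f(s0,176,120,66,66,6)]))
```

```text
(no output)
```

View pics/crop10.png

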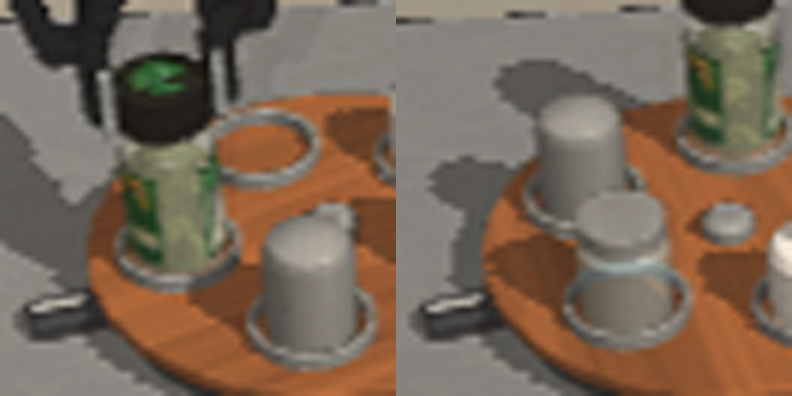

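In the side view the jar stands upright in its ring. The rings, the tab line and the turn of the other jars all put the turntable about 4–6° short, because of slack in the ring. I'll push on a further 6 mm along the tangent.

Request:
carry_out(
  plan=[
    {"dx":-1.5,"dy":0,"dz":0,"twist":0,"fingers":1},
    {"dx":-3,"dy":0,"dz":0,"twist":0,"fingers":1},
    {"dx":-4.5,"dy":0.2,"dz":0,"twist":0,"fingers":1},
    {"dx":-6,"dy":0.4,"dz":0,"twist":0,"fingers":1},
    {"dx":-6,"dy":0.4,"dz":0,"twist":0,"fingers":1},
  ],
)

```text
clock: 14.13
eef_pos: [0.4546, 0.2145, 0.1045]
tool_rot: [0.627, 0.779, 0.003, 0.001]
ft_force: [0.9, 0.7, 6.8]
grip_width: 0.0433
grasp_force: 61.0
```

Run:
```python
from h import *
np.set_printoptions(precision=4,suppress=True)
go([.4518,.2199,.1045],12.3)
snap('side','side8');snap('top','top8')
# track texture-bearing things by template matching between pictures 7 and 8, sub-pixel via phase correlation
def shift(n,x0,y0,w,h):
    a,b=[cv2.cvtColor(cv2.imread(f'pics/{n}{k}.png'),cv2.COLOR_BGR2GRAY)[y0:y0+h,x0:x0+w].astype(np.float32) for k in(7,8)]
    return cv2.phaseCorrelate(a,b,cv2.createHanningWindow((w,h),cv2.CV_32F))
for nm,n,b,z in(('jar ring/foot','side',(194,150,28,24),.031),('shaker','side',(214,150,28,36),.05),('pot','side',(242,140,28,36),.05),('empty','side',(207,134,24,20),.031),('pot','top',(174,188,28,28),.08),('shaker','top',(186,213,28,28),.083)):
    d,r=shift(n,*b);c=(b[0]+b[2]/2,b[1]+b[3]/2)
    print(nm,n,np.round(d,2),round(r,2),(plane(n+'7',c[0]+d[0],c[1]+d[1],z)-plane(n+'7',*c,z))*1000)
```

```text
t 14.13 pos [0.4546 0.2145 0.1045] yaw 12.3 tilt 0.36 w 0.0433 g 61.0 F [0.9 0.7 6.8] q1,q6 [0.44 1.8 ] -> d [ 5.9 -1.6  0. ] twist 0.0
jar ring/foot side [1.25 0.77] 0.87 [ 3.5409 -3.9261  0.    ]
shaker side [1.42 0.12] 0.79 [ 3.8609 -0.8704  0.    ]
pot side [ 0.62 -1.15] 0.79 [2.1647 5.1684 0.    ]
empty side [0.52 0.47] 0.76 [ 1.4983 -2.5827  0.    ]
pot top [-1.52 -0.64] 1.16 [1.9456 4.8609 0.    ]
shaker top [-0.05 -1.57] 1.16 [4.8878 0.3343 0.    ]
```

Run:
```python
from h import *
from scipy.optimize import least_squares
np.set_printoptions(precision=4,suppress=True)
def fit(P,k):
    k=np.array(k)*np.radians(72)
    f=lambda x:np.c_[x[0]+.075*np.cos(x[2]+k),x[1]+.075*np.sin(x[2]+k)]
    s=least_squares(lambda x:(f(x)-np.array(P)[:,:2]).ravel(),[.525,.232,np.radians(150)]);print(s.x[:2],'jar ang %.1f'%(np.degrees(s.x[2])%360),'res mm',np.abs(s.fun).max()*1e3)
T0=lambda u,v,z:plane('top0',130+u/3-.35,180+v/3-.35,z);T7=lambda u,v,z:plane('top7',125+u/3-.35,175+v/3-.35,z)
fit([T0(104,190,.08),T0(189,174,.078),T0(199,91,.075),T0(127,64,.031)],[1,2,3,4])
fit([T7(222,155,.08),T7(188,82,.078),T7(104,90,.075)],[1,2,3])
S=lambda n:(lambda u,v,z:plane(n,176+u/6-.42,120+v/6-.42,z))
a=S('side0');b=S('side7')
fit([a(231,305,.029),plane('side0',255.5,152,.03),plane('side0',170+228/3-.35,100+208/3-.35,.029),a(340,140,.029)],[2,4,3,0])
fit([b(180,250,.029),b(265,149,.03),b(311,322,.029),plane('side7',170+341/4-.4,95+272/4-.4,.029)],[0,4,1,2])
# tab direction by its bright top face, both views
for n,u,v in(('top0',184.5,264.5),('side0',176+56/6-.4,120+303/6-.4)):print(n,plane(n,u,v,.012))
```

```text
[0.527  0.2318] jar ang 85.9 res mm 2.5230414342848895
[0.5254 0.2302] jar ang 187.9 res mm 1.8257868327613558
[0.5278 0.2315] jar ang 85.5 res mm 5.201179044780985
[0.5287 0.2315] jar ang 188.8 res mm 2.1813709012683535
top0 [0.3962 0.2055 0.012 ]
side0 [0.3944 0.2051 0.012 ]
```

Request:
carry_out(
  plan=[
    {"dx":0.5,"dy":0,"dz":0,"twist":0,"fingers":1},
    {"dx":1,"dy":0,"dz":0,"twist":0,"fingers":1},
    {"dx":1.5,"dy":0,"dz":0,"twist":0,"fingers":1},
    {"dx":1.5,"dy":0,"dz":0,"twist":0,"fingers":1},
    {"dx":1.5,"dy":0,"dz":0,"twist":0,"fingers":1},
  ],
)

```text
clock: 14.65
eef_pos: [0.4542, 0.2157, 0.1045]
tool_rot: [0.627, 0.779, 0.003, 0.001]
ft_force: [1.3, 0.5, 7.0]
grip_width: 0.0431
grasp_force: 61.0
```

Run:
```python
from h import *
snap('side','side9');o=bot.get_obs();print(o['clock'],o['eef_pos'],o['grasp_force'],o['ft_force'])
a,b=[cv2.imread(f'pics/side{k}.png')[270:360,190:290].astype(int) for k in(6,9)];print('cup change',np.abs(a-b).max(),np.abs(a-b).mean())
print(job_done())
```

```text
14.7 [0.45415841 0.21572625 0.10447958] 60.98806858062744 [ 0.49880405 -0.5684948   6.62719197]
cup change 78 2.724111111111111
the job is handed in; nothing more can be done
None
```

The job is handed in at 14.7 s: the cup was seen hanging on the hook after release (not viewed again at the end), and the black-lidded jar is held at the front within an estimated 2–3° of the pointer tab.

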